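# Tuck the drip strip under the pottery stall's lap board

## Task

Rain is coming to the pottery stall: first move the lidded pot that stands on the counter's lower board out of the way and stand it upright in the middle of the cork mat. Then take the aluminium drip strip by its upright seam, lay it flat on the lower board and slide the edge of its wide side about 3 to 4 cm in under the loose lap board along its whole length, without lifting the lap board or disturbing the other pottery. Finish while still holding the strip pressed down flat on the lower board, with about a kilogram's weight (10 N): do not let go.

Things in the scene. Friction and masses are not known exactly. Their poses are not given: they have to be found in the camera images.
- counter: fixed stepped wooden counter, 250 mm wide (its y). Origin: straight below the middle of the lap board's front edge, at table level; x points away from the robot, square to that edge; z up. The white lower board's flat top is 18 mm above the table and runs from x = -150 mm in under the lap. Behind the lap, x = 92 to 192 mm, is a fixed step 50 mm high
- lap (a joint): hinge (at counter x = 90 mm) of the loose lap board, dark wood, 250 x 90 x 8 mm, 0.25 kg: 0 = level at rest, rad, grows as its front edge lifts; only its weight keeps it down. Underside 28 mm, top 36 mm above the table: a 10 mm high slot is open in front under it, closed at both ends by 12 mm wide packers (clear y = -113 to +113 mm)
- strip_grip (a point): point to hold on the drip strip, in the middle of its upright seam: 29 mm above the plate's underside, 14 mm below the seam's top; strip's axes. The plate reaches 75 mm from here to +x (the wide side, whose straight edge goes under the lap) and 20 mm to -x
- strip_left (a point): the wide side's corner at +y of the strip, on the plate's underside: 75 mm, +70 mm, -29 mm from strip_grip in the strip's axes
- strip_right (a point): the wide side's corner at -y of the strip, on the plate's underside: 75 mm, -70 mm, -29 mm from strip_grip in the strip's axes
- pot_center (a point): on the axis, about half-way up, of the white and blue lidded pot: round, 56 mm in diameter, body 62 mm high with a small domed knob lid to 82 mm; this point is 36 mm above its foot. It starts on the counter's lower board in front of the lap
- pot: the same pot, origin in the middle of its foot, z up
- mat: round cork mat, 110 mm across, 4 mm thick, fixed on the table left or right of the counter; origin at the centre of its underside
- strip: rigid aluminium drip strip, about 0.3 kg: flat plate 5 mm thick, 140 mm long (its y), 95 mm wide (its x), with an upright seam (rib) 10 mm thick, 110 mm long, 38 mm above the plate, along y. Origin on the plate's underside straight below strip_grip, z up. Starts flat on the table left or right of the counter, wide side away from the robot
- bowl: bystander, leave alone: small blue bowl, 90 mm across, 40 mm high
- spoon: bystander, leave alone: wooden spoon lying on the table
- mug: bystander, leave alone: blue mug, 76 mm across, 85 mm high
- jar: bystander, leave alone: white jar with a cork lid, 72 mm across, 100 mm high
- plate: bystander, leave alone: white plate, 170 mm across, 18 mm high
- cup: bystander, leave alone: white cup without handle, 72 mm across, 60 mm high
- dish: bystander, leave alone: little blue dish, 52 mm across, 22 mm high, on the counter's rear step (step top 50 mm above the table)
There are look-alikes about, which are no part of the job. Of the things that look like the strip, take the one that is farthest from the robot's base at the start.

How it is judged (in metres and radians):
On the way, in this order (a step that is already met when the one before it is completed fails the run):
1. the lidded pot stands upright on the cork mat, let go (horizontal distance between pot and mat below 0.03 m and angle between pot's own z axis and vertical below 0.1 rad and z of pot in the frame of mat below 0.008 m and linear speed of pot below 0.03 m/s and contact force between the fingers and pot below 0.2 N), for 0.3 s.
2. the strip's wide edge is under the lap board, both corners at least 20 mm in (x of strip_left in the frame of counter between 0.02 and 0.08 m and y of strip_left in the frame of counter between -0.113 and 0.113 m and z of strip_left in the frame of counter between 0.015 and 0.0215 m and x of strip_right in the frame of counter between 0.02 and 0.08 m and y of strip_right in the frame of counter between -0.113 and 0.113 m and z of strip_right in the frame of counter between 0.015 and 0.0215 m), for 0.2 s.
At the end, for the whole second after the job is handed in: Strip still held and pressed on the lower board (over 6 N), flat (0.04 rad; corners within 3.5 mm of the board), both wide-edge corners 20 to 80 mm under the lap between the packers; lap board down (under 0.05 rad); pot upright on the cork mat within 30 mm of its centre (all of step 2 and horizontal distance between pot and mat below 0.03 m and angle between pot's own z axis and vertical below 0.1 rad and z of pot in the frame of mat below 0.008 m and linear speed of pot below 0.03 m/s and angle between strip's own z axis and vertical below 0.04 rad and contact force between strip and counter above 6 N and contact force between the fingers and strip above 2 N and value of joint lap below 0.05 rad and linear speed of strip below 0.02 m/s); the arm keeps its last pose, push and grip.
It fails at once if the lap board is lifted (over 0.07 rad, 6 mm at its front edge) (value of joint lap above 0.07 rad).
It fails at once if the pot is tipped over (angle between pot's own z axis and vertical above 0.6 rad).
It fails at once if a bystander is moved more than 40 mm (distance of any of bowl, spoon, mug, jar, plate, cup, dish from where it was at the start of the episode above 0.04 m).
It also fails if it takes over 64 s, if anything falls off the work surface, if the arm or the gripper's body presses on something with over 40 N, if the wrist force passes 120 N, or if a joint passes its speed limit or range.

## Robot

A 7-joint arm with a two-finger parallel gripper is mounted at the origin on the work surface. World frame = base frame: x ahead of the robot, y to its left, z up, the work surface at z = 0. Lengths are in mm, angles in rad, forces in N, time in s.
With the tool pointing down it reaches from about 400 to 875 mm from the base axis. Payload 4.4 kg.
Tool frame: the origin (TCP) lies at the very end of the fingers, on their centre line; the grasp point (between the pads) lies 19 mm behind it; z points along the fingers, y is the direction in which the jaws open and shut (so a half turn about z gives the same grasp; the last joint's range is limited). The gripper opens to 85 mm and grips with 20 to 120 N. Pads are 22 mm wide; open, the fingers measure 114 mm over their backs; the gripper's body (76 mm by 85 mm) begins 54 mm behind the grasp point. The pads swing forward as they close: fully open they stand 13 mm farther back than shut.
Start: joints at [-1.313, 0.628, 0.038, 1.517, -0.027, 0.996, -0.02], TCP at [206.788, 616.244, 231.313] pointing down, gripper open.
Joint ranges: [-3.06, 3.06], [-0.37, 2.12], [-1.25, 1.32], [0.18, 2.47], [-1.1, 4.24], [0.23, 1.98], [-2.94, 2.94]. Speed limits (rad/s): [2.57, 2.57, 3.14, 3.14, 3.14, 3.14, 3.14].

## Interface

Orientations are given as [roll, pitch, yaw] about the fixed x, y, z axes, in that order (R = Rz(yaw) Ry(pitch) Rx(roll)).
In Python, from cell import ctrl, eyes gives the robot as it stands.
- The arm moves only by the tool move_arm, never from a script. Its argument "increments" is a list of rows, each a list of 6 numbers: the shift along the tool's x, y, z in cm, then the turn, a rotation vector about the tool's x, y, z in degrees. In form: [[x, y, z, wx, wy, wz], ...]. A call has 1 to 20 rows; each row is the pose to reach, as a shift and turn from the pose commanded when the call began, along the tool's axes at that moment; what a row does not reach only later rows make up. A row lasts 1/10 s, in which the tool goes at most 50 mm and 8.59 degrees, less where a joint would pass 70% of its speed; a pose out of reach is approached as far as the arm can. A call with a gripper value outside its range is refused whole. "grip" is the opening, from -1 (shut) to 1 (fully open), set as the call begins (left out, the last holds). The fingers move at their own pace and stop on an object; the grip force is fixed at half the most. Time passes only in rows, so rows that repeat a pose let the fingers close. It gives the time, the measured TCP pose, the force and the opening at its end, in the units of the state.
- ctrl.read_state(): the state, without advancing time (a new reading comes with each control period).
- eyes.get_image(name): name is "side" or "top" or "wrist"; returns the picture (420x560x3 uint8, red, green, blue); there is no depth.
- eyes.calibration(name): a dict with "fx", "fy", "cx", "cy" (pixels), "pose" (4x4, takes a point from camera to world coordinates); the wrist camera has in their place "tool_from_camera" (4x4, takes a point from camera to tool coordinates, whose origin is the TCP and whose axes are the flange's). Camera axes: x right, y up, looking along -z (the intrinsics and any distortion apply to the point x, -y, -z); pixel columns grow to the right and rows downward; lengths in mm; the calibration is good to about 2 mm. The wrist camera is an equidistant fisheye: a pixel r from the principal point sees the ray r / f radians off the axis. A picture is of the moment at which its call begins: read the wrist's pose just before it. calibration takes no time and is no camera call.
- ctrl.finish_job(): hands the job in, once; it reports no verdict.
The state is a dict: "clock": time; "qpos": joint angles; "qd": joint speeds; "tau": joint torques, N m; "eef_pos": TCP position; "tool_rot": TCP orientation; "force": force on the tool from outside, world axes, zero at the start; "torque": the same for the moment, N m; "width": finger opening in mm.
Only numpy, scipy, OpenCV 4.12 (cv2) and the standard library are available. Lean on these libraries where they do the work, as an engineer would, in place of code of your own. Each camera call takes 0.05 s, during which the arm holds its last target. There are 200 camera calls.

## Working session

There is one attempt and no reset: what is moved stays moved. The work goes in short steps, Python scripts to look and compute and a tool call to move; the robot and the scene stay as the last step left them, time stands still between calls to the robot, and variables do not carry over. Pictures are saved under pics/ and viewed, about 8 in all and at most 12, crops included, and the job is handed in when it is done.

Besides the shell and the picture viewer there is one more tool, called after "Call:" by a JSON object that holds its "api" and its "payload". move_arm: Moves the arm, as the interface text tells. Its arguments: {"type":"object","properties":{"increments":{"type":"array","items":{"type":"array","items":{"type":"number"}}},"grip":{"type":"number"}},"required":["increments"]}

```bash
mkdir -p pics; ls; python3 - <<'E'
from cell import ctrl, eyes
import cv2, numpy as np
np.set_printoptions(precision=4,suppress=True)
print(ctrl.read_state())
for n in ("top","side"):
    cv2.imwrite(f"pics/{n}1.png",cv2.cvtColor(eyes.get_image(n),cv2.COLOR_RGB2BGR)); print(n,eyes.calibration(n))
print(eyes.calibration("wrist"))
E
```

```text
pics
{'clock': 0.0, 'qpos': array([-1.3128,  0.6293,  0.0384,  1.5184, -0.027 ,  0.9963, -0.02  ]), 'qd': array([ 0.0004, -0.0006,  0.001 , -0.0018,  0.0012, -0.0001,  0.0014]), 'tau': array([ -0.0001, -56.3386,   1.226 , -19.3445,   0.0109,   0.0105,
         0.    ]), 'eef_pos': array([206.5648, 615.628 , 230.3943]), 'tool_rot': array([-3.1397,  0.0001,  2.8178]), 'force': array([-0.0037,  0.0068,  0.1111]), 'torque': array([-0.0151,  0.0143, -0.0628]), 'width': 85.58450015518221}
top {'fx': 449.09027642950554, 'fy': 449.09027642950554, 'cx': 272.1792492771003, 'cy': 205.71694807494868, 'pose': array([[  -0.008 ,    0.989 ,   -0.148 ,  327.5604],
       [  -1.    ,   -0.0073,    0.0049,   14.2783],
       [   0.0038,    0.148 ,    0.989 , 1482.3821],
       [   0.    ,    0.    ,    0.    ,    1.    ]])}
side {'fx': 440.49508051810136, 'fy': 440.49508051810136, 'cx': 281.16977971146605, 'cy': 209.0391468009224, 'pose': array([[   0.9725,    0.1768,   -0.1514,  347.9632],
       [  -0.2327,    0.728 ,   -0.6448, -768.1632],
       [  -0.0038,    0.6623,    0.7492,  976.6226],
       [   0.    ,    0.    ,    0.    ,    1.    ]])}
{'fx': 325.19226210127806, 'fy': 325.19226210127806, 'cx': 277.95701950409415, 'cy': 207.8537242713013, 'tool_from_camera': array([[  -0.0004,    0.9613,    0.2756,   69.1082],
       [   1.    ,    0.0004,   -0.0001,   -0.094 ],
       [  -0.0002,    0.2756,   -0.9613, -141.3175],
       [   0.    ,    0.    ,    0.    ,    1.    ]])}
```

View pics/top1.png

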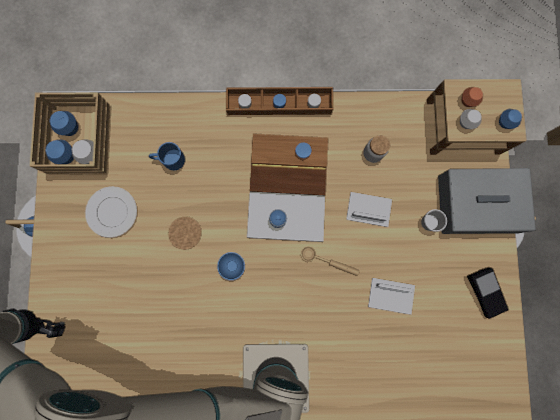

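View pics/side1.png

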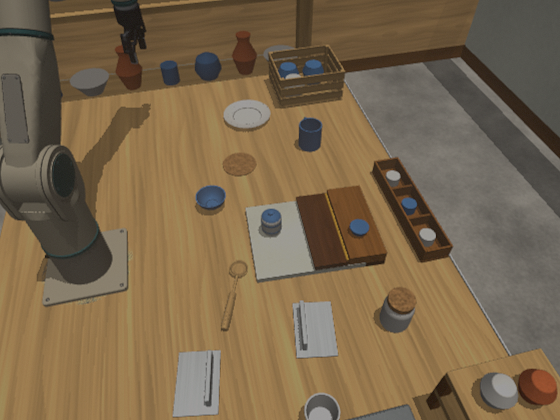

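The top view shows two strips. One is at (370,209) with its seam on the near side; the other is at (391,296) with its seam on the far side. The (370,209) one fits: it is farthest from the base and its wide side faces away. The pot is at (278,218), the mat at (185,233), the lap's front edge near row 193 and the spoon near (330,262).

```bash
cat > h.py <<'E'
from cell import ctrl, eyes
import cv2, numpy as np
from scipy.spatial.transform import Rotation as R
np.set_printoptions(precision=2,suppress=True)
def w(n,u,v,z):
    c=eyes.calibration(n); P=c['pose']
    d=P[:3,:3]@np.array([(u-c['cx'])/c['fx'],-(v-c['cy'])/c['fy'],-1]); o=P[:3,3]
    return o+d*(z-o[2])/d[2]
def proj(n,p):
    c=eyes.calibration(n); P=c['pose']; q=P[:3,:3].T@(np.array(p)-P[:3,3]); q=q/-q[2]
    return np.array([c['cx']+c['fx']*q[0],c['cy']-c['fy']*q[1]])
def tool():
    s=ctrl.read_state(); return s['eef_pos'],R.from_euler('xyz',s['tool_rot'])
def ww(u,v,z,T=None):
    c=eyes.calibration('wrist'); p,r=T or tool(); M=c['tool_from_camera']
    x,y=u-c['cx'],v-c['cy']; rr=np.hypot(x,y); th=rr/c['fx']
    d=np.array([np.sin(th)*x/rr,-np.sin(th)*y/rr,-np.cos(th)])
    d=r.apply(M[:3,:3]@d); o=p+r.apply(M[:3,3])
    return o+d*(z-o[2])/d[2]
def save(n,f,box=None,k=1):
    T=tool(); im=cv2.cvtColor(eyes.get_image(n),cv2.COLOR_RGB2BGR)
    if box: a,b,c,d=box; im=im[b:d,a:c]
    cv2.imwrite(f,cv2.resize(im,None,fx=k,fy=k,interpolation=cv2.INTER_CUBIC)); return T
def go(x,y,z,yaw,P=None):
    """increment row from current measured pose to tool-down at yaw"""
    p,r=tool(); g=R.from_euler('xyz',[np.pi,0,yaw])
    print('row',r.inv().apply(np.array([x,y,z])-p)/10, np.degrees((r.inv()*g).as_rotvec()))
E
python3 - <<'E'
from h import *
save('top','pics/c1.png',(160,120,420,320),3)
for n,u,v,z in [('mat',185,233,4),('pot',278,218,82),('stripNE',392,195,5),('stripNW',351,192,5)]: print(n,w('top',u,v,z))
E
```

```text
mat [459.97 294.98   4.  ]
pot [497.96 -10.68  82.  ]
stripNE [ 581.86 -393.79    5.  ]
stripNW [ 593.04 -257.03    5.  ]
```

View pics/c1.png

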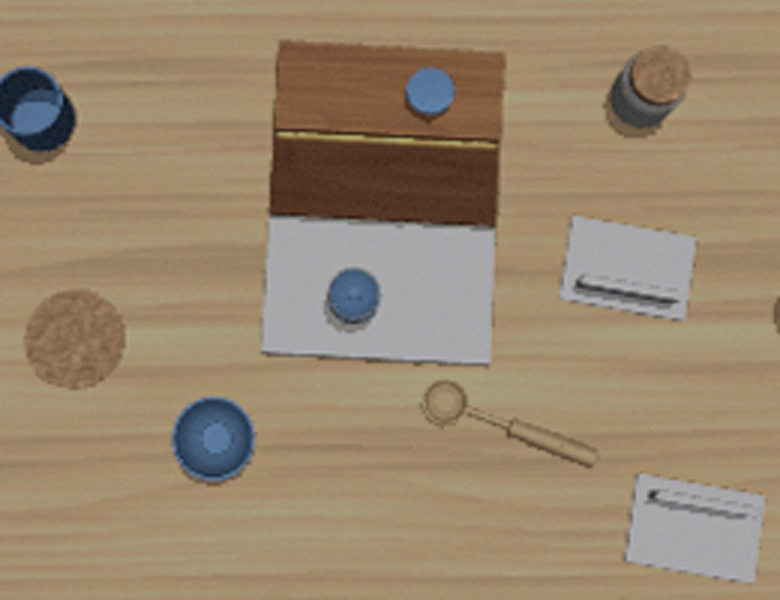

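The crop confirms that the far strip (crop corners 571,216 / 696,237 / 561,300 / 685,320) has its seam on the near side. The mat is at (75,339), the pot lid at (354,294) and the lap front edge runs from (270,215) to (495,228).

```bash
python3 - <<'E'
from h import *
f=lambda u,v,z:w('top',160+(u+.5)/3-.5,120+(v+.5)/3-.5,z)
L={n:f(*a) for n,a in dict(mat=(75,339,4),pot=(354,294,75),lapL=(270,215,36),lapR=(495,228,36),frL=(262,353,18),frR=(490,364,18),TL=(571,216,5),TR=(696,237,5),BL=(561,300,5),BR=(685,320,5)).items()}
for k,v in L.items(): print(k,v)
d=L['lapL']-L['lapR']; print('counter yaw',np.degrees(np.arctan2(-d[0],d[1])),np.hypot(*d[:2]),'mid',(L['lapL']+L['lapR'])/2)
d=L['frL']-L['frR']; print('front',np.degrees(np.arctan2(-d[0],d[1])),np.hypot(*d[:2]),(L['frL']+L['frR'])/2)
for a,b in (('TL','TR'),('BL','BR')):
    d=L[a]-L[b]; print('strip yaw',np.degrees(np.arctan2(-d[0],d[1])),np.hypot(*d[:2]))
print('strip mid',(L['TL']+L['TR']+L['BL']+L['BR'])/4)
go(L['pot'][0],L['pot'][1],200,L and 0.0)
go(L['pot'][0],L['pot'][1],200,np.pi)
E
```

```text
mat [461.08 296.1    4.  ]
pot [499.88  -9.76  75.  ]
lapL [592.11  80.33  36.  ]
lapR [ 575.93 -164.78   36.  ]
frL [443.01  89.94  18.  ]
frR [ 429.14 -157.78   18.  ]
TL [ 594.2  -253.72    5.  ]
TR [ 569.46 -392.08    5.  ]
BL [ 500.06 -239.5     5.  ]
BR [ 476.85 -375.55    5.  ]
counter yaw -3.7766674375959233 245.6484599821773 mid [584.02 -42.23  36.  ]
front -3.2037280964794554 248.10816268235902 [436.07 -33.92  18.  ]
strip yaw -10.13979102681367 140.5551225776022
strip yaw -9.68343891823323 138.01474464120443
strip mid [ 535.14 -315.21    5.  ]
row [-47.71 -49.97   3.13] [ -0.02   0.11 161.45]
row [-47.71 -49.97   3.13] [ -0.08  -0.01 -18.55]
```

Call:
{"api": "move_arm", "payload": {"increments": [[-47.7,-50,3,0,0,75],[-47.7,-50,3,0,0,75],[-47.7,-50,3,0,0,75],[-47.7,-50,3,0,0,75],[-47.7,-50,3,0,0,75],[-47.7,-50,3,0,0,75],[-47.7,-50,3,0,0,75],[-47.7,-50,3,0,0,75],[-47.7,-50,3,0,0,75],[-47.7,-50,3,0,0,75],[-47.7,-50,3,0,0,75],[-47.7,-50,3,0,0,75],[-47.7,-50,3,0,0,75],[-47.7,-50,3,0,0,75],[-47.7,-50,3,0,0,75],[-47.7,-50,3,0,0,75],[-47.7,-50,3,0,0,75],[-47.7,-50,3,0,0,75],[-47.7,-50,3,0,0,75]], "grip": 1}}

```text
clock: 2.05
eef_pos: [499.6, -8.1, 201.3]
tool_rot: [-3.141, -0.001, 1.511]
force: [0.5, 0.9, 0.5]
width: 85.3
```

```bash
python3 - <<'E'
from h import *
T=save('wrist','pics/w1.png'); print(T[0],T[1].as_euler('xyz'))
E
```

```text
[499.57  -8.05 201.32] [-3.14 -0.    1.51]
```

View pics/w1.png

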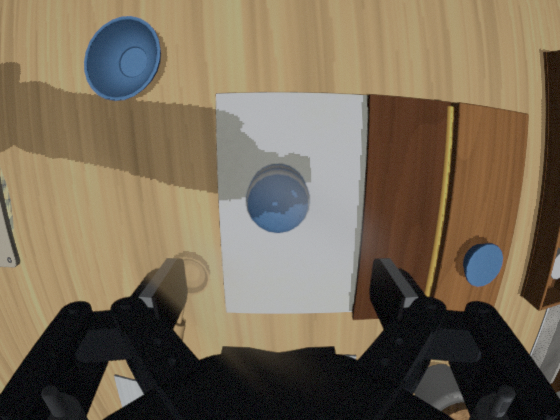

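In the wrist view the pot sits at (278,200). The lap's front edge runs from (369,95) to (354,319), and the lower board's front corners are at (216,94) and (226,313).

```bash
python3 - <<'E'
from h import *
print('pot',ww(278,200,80))
a,b=ww(369,95,36),ww(354,319,36);c,d=ww(216,94,18),ww(226,313,18)
for p,q in((a,b),(c,d)):
    e=p-q; print(p,q,(p+q)/2,np.hypot(*e[:2]),np.degrees(np.arctan2(-e[0],e[1])))
E
```

```text
pot [500.52  -7.11  80.  ]
[592.43  79.69  36.  ] [ 579.43 -165.79   36.  ] [585.93 -43.05  36.  ] 245.82325569931152 -3.0308847047686105
[444.74  89.38  18.  ] [ 428.81 -159.01   18.  ] [436.78 -34.82  18.  ] 248.89152879014296 -3.6690233263984506
```

Call:
{"api": "move_arm", "payload": {"increments": [[0.1,0.1,4,0,0,0],[0.1,0.1,8,0,0,0],[0.1,0.1,11,0,0,0],[0.1,0.1,14,0,0,0],[0.1,0.1,16,0,0,0],[0.1,0.1,16.5,0,0,0],[0.1,0.1,16.5,0,0,0]]}}

```text
clock: 2.8
eef_pos: [500.6, -8.3, 36.0]
tool_rot: [-3.14, 0.0, 1.509]
force: [-0.4, -0.7, 0.2]
width: 85.5
```

Call:
{"api": "move_arm", "payload": {"increments": [[0,0,0,0,0,0],[0,0,0,0,0,0],[0,0,0,0,0,0],[0,0,0,0,0,0],[0,0,0,0,0,0],[0,0,0,0,0,0],[0,0,0,0,0,0],[0,0,0,0,0,0],[0,0,0,0,0,0],[0,0,0,0,0,0]], "grip": -1}}

```text
clock: 3.8
eef_pos: [501.1, -8.4, 37.8]
tool_rot: [3.141, -0.001, 1.509]
force: [-2.0, 0.2, 7.9]
width: 54.8
```

Call:
{"api": "move_arm", "payload": {"increments": [[0,0,-1,0,0,0],[0,0,-3,0,0,0],[0,0,-6,0,0,0],[0,0,-9,0,0,0],[0,0,-11,0,0,0],[0,0,-12,0,0,0],[0,0,-12,0,0,0]]}}

```text
clock: 4.5
eef_pos: [501.8, -8.4, 157.8]
tool_rot: [3.139, -0.001, 1.509]
force: [0.6, 0.2, -2.9]
width: 54.3
```

Call:
{"api": "move_arm", "payload": {"increments": [[2,-0.4,0,0,0,0],[5,-1,0,0,0,0],[9,-1.8,0,0,0,0],[13,-2.6,0,0,0,0],[17,-3.4,0,0,0,0],[21,-4.2,0,0,0,0],[25,-5,0,0,0,0],[28,-5.6,0,0,0,0],[30.1,-6,0,0,0,0],[30.1,-6,0,0,0,0],[30.1,-6,0,0,0,0]]}}

```text
clock: 5.6
eef_pos: [458.8, 295.2, 155.0]
tool_rot: [-3.14, 0.002, 1.51]
force: [0.2, -0.5, -3.3]
width: 54.4
```

Call:
{"api": "move_arm", "payload": {"increments": [[0,0,2,0,0,0],[0,0,5,0,0,0],[0,0,8,0,0,0],[0,0,10.5,0,0,0],[0,0,12,0,0,0],[0,0,12.8,0,0,0],[0,0,12.8,0,0,0]]}}

```text
clock: 6.3
eef_pos: [459.4, 293.8, 27.3]
tool_rot: [-3.14, 0.002, 1.507]
force: [0.9, 0.8, -2.0]
width: 54.6
```

Call:
{"api": "move_arm", "payload": {"increments": [[0,0,0.2,0,0,0],[0,0,0.4,0,0,0],[0,0,0.5,0,0,0],[0,0,0.5,0,0,0]]}}

```text
clock: 6.7
eef_pos: [460.1, 295.8, 23.9]
tool_rot: [3.141, -0.001, 1.509]
force: [-0.8, 0.4, -0.6]
width: 54.5
```

Call:
{"api": "move_arm", "payload": {"increments": [[0,0,0.1,0,0,0],[0,0,0.2,0,0,0],[0,0,0.2,0,0,0]]}}

```text
clock: 7.0
eef_pos: [460.2, 295.8, 23.8]
tool_rot: [3.141, -0.002, 1.509]
force: [-3.7, -2.7, 18.8]
width: 55.0
```

Call:
{"api": "move_arm", "payload": {"increments": [[0,0,-0.1,0,0,0],[0,0,-0.1,0,0,0],[0,0,-0.1,0,0,0],[0,0,-0.1,0,0,0],[0,0,-0.1,0,0,0],[0,0,-0.1,0,0,0],[0,0,-0.1,0,0,0],[0,0,-0.1,0,0,0]], "grip": 1}}

```text
clock: 7.8
eef_pos: [459.7, 295.5, 22.2]
tool_rot: [-3.141, 0.0, 1.509]
force: [-0.2, 0.2, -0.3]
width: 85.2
```

Call:
{"api": "move_arm", "payload": {"increments": [[0,0,-2,0,0,0],[0,0,-5,0,0,0],[0,0,-9,0,0,0],[0,0,-13,0,0,0],[0,0,-17,0,0,0],[0,0,-18,0,0,0],[0,0,-18,0,0,0]]}}

```text
clock: 8.5
eef_pos: [460.6, 296.2, 203.9]
tool_rot: [3.139, -0.003, 1.509]
force: [-0.3, 0.8, -0.2]
width: 85.2
```

```bash
python3 - <<'E'
from h import *
import h
a=np.radians(-9.9)
# strip_grip estimate: midpoint of plate minus 27.5 mm along strip x
m=np.array([535.1,-315.2]); g=m-27.5*np.array([np.cos(a),np.sin(a)]); print(g)
print(ctrl.read_state()['tool_rot'])
go(g[0],g[1],180,np.pi/2+a)
save('wrist','pics/w2.png')
E
```

```text
[ 508.01 -310.47]
[ 3.14 -0.    1.51]
row [-60.26   8.47   2.26] [ 0.15 -0.16  6.36]
```

View pics/w2.png

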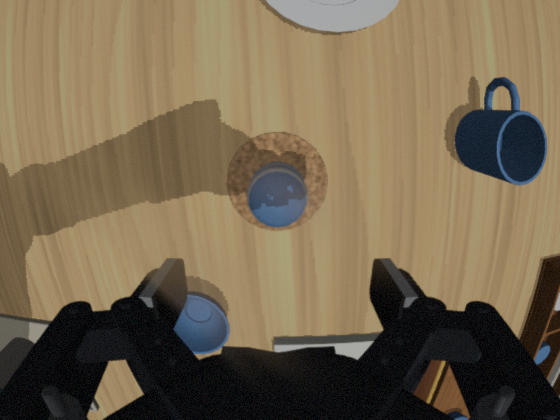

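The pot stands upright with its lid at (278,198); the mat's centre is at (278,181). I'll check the offset numerically.

```bash
python3 - <<'E'
from h import *
print(ww(278,198,66),ww(278,181,4))
E
```

```text
[460.23 294.89  66.  ] [460.47 297.86   4.  ]
```

Call:
{"api": "move_arm", "payload": {"increments": [[-60.3,8.5,2,0,0,6.4],[-60.3,8.5,2,0,0,6.4],[-60.3,8.5,2,0,0,6.4],[-60.3,8.5,2,0,0,6.4],[-60.3,8.5,2,0,0,6.4],[-60.3,8.5,2,0,0,6.4],[-60.3,8.5,2,0,0,6.4],[-60.3,8.5,2,0,0,6.4],[-60.3,8.5,2,0,0,6.4],[-60.3,8.5,2,0,0,6.4],[-60.3,8.5,2,0,0,6.4],[-60.3,8.5,2,0,0,6.4],[-60.3,8.5,2,0,0,6.4],[-60.3,8.5,2,0,0,6.4],[-60.3,8.5,2,0,0,6.4],[-60.3,8.5,2,0,0,6.4]]}}

```text
clock: 10.15
eef_pos: [507.4, -308.7, 181.4]
tool_rot: [-3.14, -0.002, 1.4]
force: [0.1, 0.5, 0.6]
width: 85.4
```

```bash
python3 - <<'E'
from h import *
T=save('wrist','pics/w3.png'); print(T[0],T[1].as_euler('xyz'))
E
```

```text
[ 507.39 -308.65  181.41] [-3.14 -0.    1.4 ]
```

View pics/w3.png

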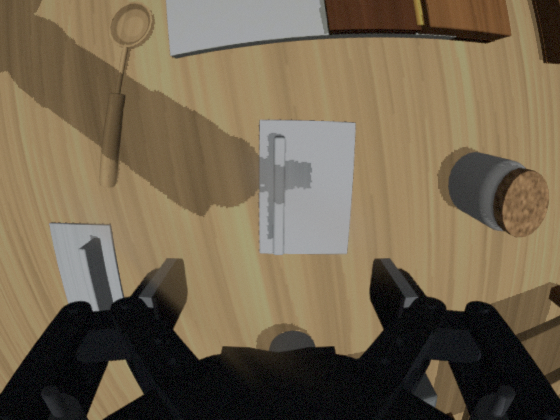

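The pot is about 3 mm off the mat centre. In this view the strip's corners are (260,121), (355,123), (347,255) and (260,254). The seam top runs from (280,138) to (279,252).

```bash
python3 - <<'E'
from h import *
C=[ww(*p,5) for p in((260,121),(355,123),(347,255),(260,254))]
for c in C: print(c)
for a,b in((0,3),(1,2)):
    d=C[a]-C[b]; print(np.hypot(*d[:2]),np.degrees(np.arctan2(-d[0],d[1])))
s,t=ww(280,137,43),ww(279,253,43); d=s-t; print('seam',s,t,(s+t)/2,np.hypot(*d[:2]),np.degrees(np.arctan2(-d[0],d[1])))
m=sum(C)/4; a=np.radians(-9.8); print('mid',m,'grip',m[:2]-27.5*np.array([np.cos(a),np.sin(a)]))
go(*((s+t)/2)[:2],15,np.pi/2+a)
E
```

```text
[ 502.32 -240.72    5.  ]
[ 594.16 -257.07    5.  ]
[ 569.38 -394.99    5.  ]
[ 476.93 -377.04    5.  ]
138.6639597017636 -10.548950305829829
140.1249009665858 -10.18529125423648
seam [ 518.88 -257.31   43.  ] [ 499.88 -362.75   43.  ] [ 509.38 -310.03   43.  ] 107.13497730390547 -10.214357285262233
mid [ 535.7  -317.46    5.  ] grip [ 508.6  -312.77]
row [-0.11  0.22 16.68] [-0.07 -0.1   0.02]
```

Call:
{"api": "move_arm", "payload": {"increments": [[-0.3,0.2,4,0,0,0.3],[-0.3,0.2,8,0,0,0.3],[-0.3,0.2,12,0,0,0.3],[-0.3,0.2,15,0,0,0.3],[-0.3,0.2,16.5,0,0,0.3],[-0.3,0.2,17,0,0,0.3],[-0.3,0.2,17,0,0,0.3]]}}

```text
clock: 10.9
eef_pos: [509.1, -314.6, 12.6]
tool_rot: [3.141, 0.0, 1.393]
force: [-0.4, 1.6, 0.2]
width: 85.2
```

Call:
{"api": "move_arm", "payload": {"increments": [[0,0,0,0,0,0],[0,0,0,0,0,0],[0,0,0,0,0,0],[0,0,0,0,0,0],[0,0,0,0,0,0],[0,0,0,0,0,0],[0,0,0,0,0,0],[0,0,0,0,0,0],[0,0,0,0,0,0],[0,0,0,0,0,0],[0,0,0,0,0,0],[0,0,0,0,0,0]], "grip": -1}}

```text
clock: 12.1
eef_pos: [508.6, -315.0, 12.7]
tool_rot: [3.142, -0.0, 1.392]
force: [-1.6, 0.7, 5.3]
width: 9.2
```

Call:
{"api": "move_arm", "payload": {"increments": [[0,0,-0.5,0,0,0],[0,0,-2,0,0,0],[0,0,-4,0,0,0],[0,0,-6,0,0,0],[0,0,-7.5,0,0,0],[0,0,-8,0,0,0],[0,0,-8,0,0,0]]}}

```text
clock: 12.8
eef_pos: [509.0, -315.0, 93.1]
tool_rot: [3.14, 0.0, 1.392]
force: [-0.7, 0.2, -3.9]
width: 8.8
```

Call:
{"api": "move_arm", "payload": {"increments": [[2,-0.5,0,0,0,-1],[5,-1.2,0,0,0,-2],[8,-1.9,0,0,0,-3],[11.5,-2.8,0,0,0,-4],[15,-3.6,0,0,0,-5],[18.5,-4.4,0,0,0,-6],[22,-5.3,0,0,0,-6.8],[24.5,-5.9,0,0,0,-6.8],[26.2,-6.3,0,0,0,-6.8],[26.7,-6.4,0,0,0,-6.8],[26.7,-6.4,0,0,0,-6.8],[26.7,-6.4,0,0,0,-6.8]]}}

```text
clock: 14.0
eef_pos: [493.2, -42.2, 92.1]
tool_rot: [3.142, 0.001, 1.509]
force: [-0.6, -1.0, -3.8]
width: 8.8
```

```bash
python3 - <<'E'
from h import *
s=ctrl.read_state(); print(s['eef_pos'],s['tool_rot'],s['force'],s['width'])
save('wrist','pics/w4.png')
E
```

```text
[493.23 -42.25  92.11] [3.14 0.   1.51] [-0.6  -1.03 -3.84] 8.828171111706986
```

View pics/w4.png

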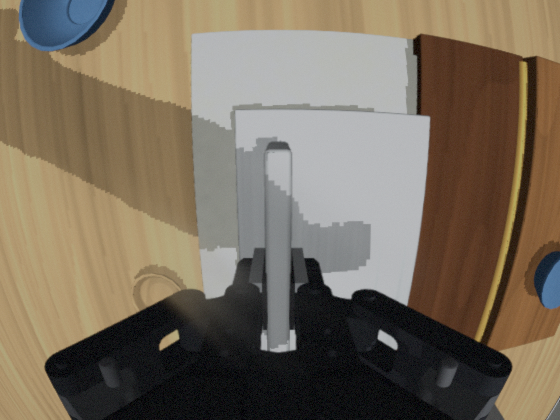

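The strip is held. Its +y corners are at (236,110) and (429,117), the wide edge runs down to about (409,300), and the lap's front edge starts at (417,36).

```bash
python3 - <<'E'
from h import *
z=84.4
a,b,c=ww(429,117,z),ww(236,110,z),ww(409,300,z)
print(a,b,c,'width',np.hypot(*(a-b)[:2]))
d=a-b; print('yaw x-edge',np.degrees(np.arctan2(d[1],d[0])))
d=a-c; print('yaw y-edge',np.degrees(np.arctan2(-d[0],d[1])))
print('lap corner',ww(417,36,36))
O=np.array([585,-42.6]); y=np.radians(-3.4); M=np.array([[np.cos(y),np.sin(y)],[-np.sin(y),np.cos(y)]])
print('corner in counter',M@(a[:2]-O), 'lapcorner',M@(ww(417,36,36)[:2]-O))
p,r=tool(); print('tcp in counter',M@(p[:2]-O), 'pitch/roll',np.degrees(r.as_euler('xyz')))
E
```

```text
[571.84  25.62  84.4 ] [479.49  31.66  84.4 ] [566.77 -74.94  84.4 ] width 92.54682379930927
yaw x-edge -3.739328981041316
yaw y-edge -2.8868843849769172
lap corner [590.24  78.49  36.  ]
corner in counter [-17.19  67.32] lapcorner [ -1.96 121.18]
tcp in counter [-91.61  -5.26] pitch/roll [179.99   0.06  86.43]
```

Call:
{"api": "move_arm", "payload": {"increments": [[0,0,1.5,0,0,0],[0,0,3,0,0,0],[0,0,4.5,0,0,0],[0,0,5.3,0,0,0],[0,0,5.7,0,0,0],[0,0,5.8,0,0,0],[0,0,5.8,0,0,0]]}}

```text
clock: 14.75
eef_pos: [493.5, -41.1, 34.6]
tool_rot: [3.141, 0.0, 1.51]
force: [0.9, -0.3, -3.6]
width: 9.0
```

Call:
{"api": "move_arm", "payload": {"increments": [[0,0,0.1,0,0,0],[0,0,0.2,0,0,0],[0,0,0.3,0,0,0],[0,0,0.3,0,0,0]]}}

```text
clock: 15.15
eef_pos: [493.2, -40.6, 31.3]
tool_rot: [3.142, -0.0, 1.511]
force: [0.4, -0.3, -3.4]
width: 9.0
```

Call:
{"api": "move_arm", "payload": {"increments": [[0,0,0.1,0,0,0],[0,0,0.1,0,0,0],[0,0,0.1,0,0,0]]}}

```text
clock: 15.45
eef_pos: [493.3, -40.7, 30.7]
tool_rot: [3.141, -0.0, 1.51]
force: [-0.9, 0.3, 4.2]
width: 9.2
```

Call:
{"api": "move_arm", "payload": {"increments": [[0,0,0.1,0,0,0],[0,0,0.1,0,0,0],[0,0,0.1,0,0,0]]}}

```text
clock: 15.75
eef_pos: [493.3, -40.7, 30.7]
tool_rot: [3.141, -0.001, 1.51]
force: [-3.3, 1.1, 16.7]
width: 9.5
```

Call:
{"api": "move_arm", "payload": {"increments": [[0,0,-0.1,0,0,0],[0,0.3,-0.1,0,0,0],[0,0.7,-0.1,0,0,0],[0,1.1,-0.1,0,0,0],[0,1.5,-0.1,0,0,0],[0,1.9,-0.1,0,0,0],[0,2.3,-0.1,0,0,0],[0,2.5,-0.1,0,0,0],[0,2.5,-0.1,0,0,0]]}}

```text
clock: 16.65
eef_pos: [514.2, -41.9, 30.7]
tool_rot: [-3.135, -0.002, 1.51]
force: [-10.3, -0.1, 15.5]
width: 9.3
```

```bash
python3 - <<'E'
from h import *
import cv2
a=cv2.cvtColor(eyes.get_image('wrist'),cv2.COLOR_RGB2BGR)
b=cv2.cvtColor(eyes.get_image('side'),cv2.COLOR_RGB2BGR)[170:300,230:400]
b=cv2.resize(b,(400,306),interpolation=cv2.INTER_CUBIC); a=cv2.resize(a,(400,300))
cv2.imwrite('pics/m5.png',np.hstack([a[:300],b[:300]]))
print(ctrl.read_state()['force'])
E
```

```text
[-11.07   0.4   15.89]
```

View pics/m5.png

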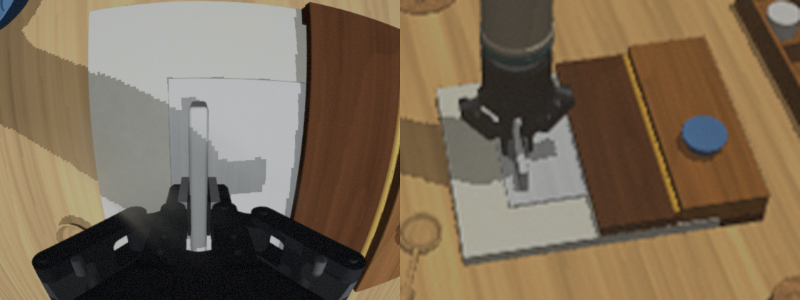

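```bash
python3 - <<'E'
from h import *
O=np.array([585,-42.6]); y=np.radians(-3.4); M=np.array([[np.cos(y),np.sin(y)],[-np.sin(y),np.cos(y)]])
p,r=tool(); print(M@(p[:2]-O))
for q in((420,115,23),(236,109,23),(424,40,36),(424,40,28)): print(q,M@(ww(*q)[:2]-O))
save('wrist','pics/w6.png',(380,70,480,220),4)
E
```

```text
[-70.65  -3.48]
(420, 115, 23) [-1.61 69.82]
(236, 109, 23) [-88.97  70.1 ]
(424, 40, 36) [ -5.48 103.92]
(424, 40, 28) [ -1.75 106.17]
```

View pics/w6.png

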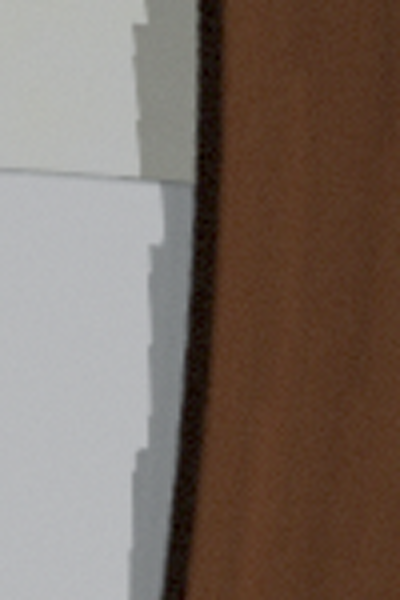

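The plate's edge runs in under the lap's dark front face with no gap, and the grey band is only the lap's shadow. About 5 mm is in, so the sideways force is friction. I'll ease the press slightly and slide on.

Call:
{"api": "move_arm", "payload": {"increments": [[0,0,-0.06,0,0,0],[0,0.3,-0.06,0,0,0],[0,0.6,-0.06,0,0,0],[0,0.9,-0.06,0,0,0],[0,1.2,-0.06,0,0,0],[0,1.5,-0.06,0,0,0],[0,1.5,-0.06,0,0,0]]}}

```text
clock: 17.5
eef_pos: [534.7, -43.3, 30.8]
tool_rot: [3.139, 0.0, 1.511]
force: [1.3, -0.3, -1.4]
width: 9.4
```

Call:
{"api": "move_arm", "payload": {"increments": [[0,0.3,0,0,0,0],[0,0.6,0,0,0,0],[0,0.9,0,0,0,0],[0,1.1,0,0,0,0],[0,1.1,0,0,0,0]]}}

```text
clock: 18.0
eef_pos: [544.7, -43.9, 30.8]
tool_rot: [3.141, 0.0, 1.511]
force: [0.1, -0.1, -2.9]
width: 9.2
```

Call:
{"api": "move_arm", "payload": {"increments": [[0,0,0.04,0,0,0],[0,0,0.08,0,0,0],[0,0,0.08,0,0,0],[0,0,0.08,0,0,0],[0,0,0.08,0,0,0]]}}

```text
clock: 18.5
eef_pos: [544.4, -43.8, 30.7]
tool_rot: [3.141, -0.0, 1.51]
force: [-0.4, 1.1, 5.6]
width: 8.9
```

Call:
{"api": "move_arm", "payload": {"increments": [[0,0,0.03,0,0,0],[0,0,0.03,0,0,0],[0,0,0.03,0,0,0],[0,0,0.03,0,0,0],[0,0,0.03,0,0,0],[0,0,0.03,0,0,0]]}}

```text
clock: 19.1
eef_pos: [544.4, -43.8, 30.7]
tool_rot: [3.141, -0.0, 1.51]
force: [-2.0, 0.6, 9.0]
width: 9.5
```

```bash
python3 - <<'E'
from h import *
O=np.array([585,-42.6]); y=np.radians(-3.4); M=np.array([[np.cos(y),np.sin(y)],[-np.sin(y),np.cos(y)]])
s=ctrl.read_state(); p=s['eef_pos']; print(M@(p[:2]-O),s['force'],s['qd'],np.degrees(s['tool_rot']))
a=cv2.cvtColor(eyes.get_image('wrist'),cv2.COLOR_RGB2BGR); cv2.imwrite('pics/w7full.png',a)
b=cv2.cvtColor(eyes.get_image('side'),cv2.COLOR_RGB2BGR)[140:290,210:410]
t=cv2.cvtColor(eyes.get_image('top'),cv2.COLOR_RGB2BGR)[120:270,160:360]
cv2.imwrite('pics/m7.png',np.hstack([cv2.resize(a,(400,300))]+[np.vstack([cv2.resize(b,(400,300)),cv2.resize(t,(400,300))])[:300*2] if 0 else cv2.resize(b,(400,300))]))
cv2.imwrite('pics/m7.png',np.vstack([cv2.imread('pics/m7.png'),np.hstack([cv2.resize(t,(400,300)),cv2.resize(a[60:210,350:550],(400,300))])]))
E
```

```text
[-40.43  -3.64] [-2.04  0.56  9.02] [-0.  0. -0. -0.  0. -0. -0.] [179.94  -0.02  86.54]
```

View pics/m7.png

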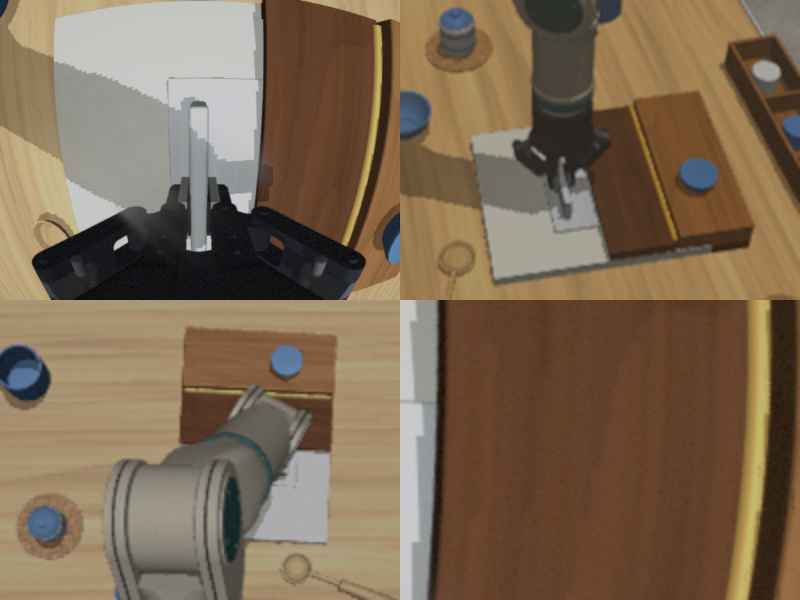

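```bash
python3 -c "
from cell import ctrl
print(ctrl.finish_job()); s=ctrl.read_state(); print(s['clock'],s['force'],s['eef_pos'])"
```

```text
the job is handed in; nothing more can be done
None
the job is handed in; nothing more can be done
```

I moved the lidded pot to the cork mat, slid the far drip strip's wide edge under the lap board, and handed the job in at about 19 s while still holding and pressing the strip. No verdict was reported.

- **Pot:** it stands upright and let go, about 3 mm from the mat's centre by the wrist camera.
- **Strip position:** the wide edge is about 35 mm in under the lap. The arm's position gives 34.6 mm and the plate's visible edge gives about 36 mm. The strip lies within about 0.5° of square to the lap and about 4 mm off its middle, clear of the packers.
- **Strip press:** the tool reads 9 N upward, so with the strip's weight the press on the board is about 12 N, a little over the 10 N asked. Tilt is about 0.1°, and the grip is closed on the seam at 9.5 mm.
- **Lap and other pottery:** the lap looked level, and the pieces in view looked undisturbed, in the last images. I did not measure either numerically.

Partway through the slide the strip lagged about 4 mm and the sideways force reached about 11 N. A close-up showed the plate already under the lap, so this was friction from pressing too hard; I eased the pressure and it slid on freely.

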